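Screw down the short foot of the hub stand

ROBOT

A 6-joint arm with a two-finger parallel gripper is mounted at the origin on the work surface. World frame = base frame: x ahead of the robot, y to its left, z up, the work surface at z = 0. Lengths are in mm, angles in rad, forces in N, time in s.
With the tool pointing down it reaches from about 350 to 875 mm from the base axis. Payload 4.2 kg.
Tool frame: the origin (TCP) lies at the very end of the fingers, on their centre line; the grasp point (between the pads) lies 19 mm behind it; z points along the fingers, y is the direction in which the jaws open and shut (so a half turn about z gives the same grasp; the last joint's range is limited). The gripper opens to 85 mm and grips with 20 to 120 N. Pads are 22 mm wide; open, the fingers measure 114 mm over their backs; the gripper's body (76 mm by 85 mm) begins 54 mm behind the grasp point. The pads swing forward as they close: fully open they stand 13 mm farther back than shut.
Start: joints at [1.606, 0.385, 0.008, 0, -1.194, -0.259], TCP at [138.679, 609.399, 202.912] pointing down, gripper open.
Joint ranges: [-3.14, 3.14], [-1.21, 2.06], [-1.07, 1.41], [-3.16, 2.05], [-2.99, -0.16], [-3.1, 3.1]. Speed limits (rad/s): [2.79, 2.79, 3.14, 3.14, 3.14, 3.14].

INTERFACE

Orientations are given as a unit quaternion [x, y, z, w].
In Python, from bench import telemetry, eyes, arm gives the robot as it stands. The module is installed in compiled form; this text tells all that it offers.
- The arm moves only by the tool move_arm, never from a script. Its argument "deltas" is text: rows parted by semicolons, each of 6 numbers parted by spaces: the shift along the tool's x, y, z in cm, then the turn, a rotation vector about the tool's x, y, z in rad. A call has 1 to 12 rows; each row shifts and turns the commanded pose from where the row before left it, along the tool's axes as they then stand; what a row does not reach is not made up. A row lasts 1/8 s, in which the tool goes at most 62.5 mm and 10.7 degrees, less where a joint would pass 70% of its speed; a pose out of reach is approached as far as the arm can. A call is refused whole if a number of a shift passes 6.25 or a number of a turn 0.188, either way. A call with a gripper value outside its range is refused whole. "grip" is the finger opening in cm, from 0 to 8.54, set as the call begins (left out, the last holds). The fingers move at their own pace and stop on an object; the grip force is fixed at half the most. Time passes only in rows, so rows that do not move let the fingers close. It gives the time, the measured TCP pose, the force and the opening at its end, in the units of the state.
- telemetry.read_state(): the state, without advancing time (a new reading comes with each control period).
- eyes.get_image(name): name is "scene" or "top"; returns a dict with "pixels" (480x640x3 uint8, blue, green, red), "range_z" (480x640 float32, mm along the optical axis (not along the pixel's ray), 0 where there is no reading), "fx", "fy", "cx", "cy" (pixels), "origin" and "orientation" of the camera in the world. Camera axes: x right, y up, looking along -z (the intrinsics and any distortion apply to the point x, -y, -z); pixel columns grow to the right and rows downward; lengths in mm; the calibration is good to about 2 mm. A picture is of the moment at which its call begins.
- arm.job_done(): hands the job in, once; it reports no verdict.
Trained networks look in a picture, given as the dict that the camera call returned (one of the last four; its "shot" number tells which), for a name from the list of things; names that differ only in an ending like _2 or _b are one class to them, and where a whole thing is asked for, a point or a joint stands for the part that bears it (a point fixed in the world has none). Each returns a list of dicts, best first, with "p" (0 to 1); they miss things now and then, are a little off and sometimes report something else, mostly with a low value. They report only what shows in the picture. A call takes as long as a camera call.
- eyes.boxes_of(picture, name): "point" ([x, y, z] in mm, in world coordinates, good to about 4 mm: the middle of the surface that is visible of it).
The state is a dict: "clock": time; "joints": joint angles; "joint_vel": joint speeds; "joint_efforts": joint torques, N m; "position": TCP position; "ee_rot": TCP orientation; "contact_force": force on the tool from outside, world axes, zero at the start; "wrist_torque": the same for the moment, N m; "gripper_width": finger opening in mm.
Only numpy, scipy, OpenCV 4.12 (cv2) and the standard library are available. Lean on these libraries where they do the work, as an engineer would, in place of code of your own. Each camera call takes 0.05 s, during which the arm holds its last target.

TASK

The blue hub-building stand rocks on the plank because its one screw foot, under the red knob, hangs short. Turn the red knob clockwise seen from above, by less than a quarter turn, until its bar lies along the white line on the plate and the foot bears on the plank, then let go. Leave the stand where it is and do not turn the black clamp knob.

Things in the scene. Friction and masses are not known exactly. Their poses are not given: they have to be found in the camera images.
- stand: Loose 2.4 kg stand: blue plate 300 (x) by 240 (y) mm, top 32 mm up, on three fixed feet; post and bicycle hub to 180 mm high round x +60, y -60 mm. Origin: on the plank under the plate's centre; z up, x away from the robot, yaw within 0.5 rad. The red knob and screw foot are at (-110, +80) mm; pressing there over 4 N tips it. A white line on the plate runs along x through the red knob's axis.
- level_knob (a joint): Red bar knob, rad, clockwise from above. Bar 46 mm long, 12 thick, upright flat sides 42 to 78 mm over the plank, on a 26 mm wide hub. At 0 it lies along the stand's y, at 1.571 along x (the white line). Starts 0.25 to 0.75, range to 2.4, stays put, resists 0.12 N m. Does not rise. 1 rad lowers the foot 5 mm: it touches at 1.40, bears at 1.571, lifts the plate off another foot beyond.
- foot: Screw foot: black rubber disc of 30 mm diameter, 10 mm thick, under the plate, on the red knob's upright axis. Origin: centre of its sole, so its x and y are those of the red knob's axis. The sole hangs 3 to 6 mm over the plank at the start and comes down as the red knob turns clockwise.
- clamp_knob (a joint): Black bar knob, same shape and height as the red one, at (-110, -80) mm of the stand; rad, clockwise from above; within 0.15 of 0 (bar along the stand's y) at the start. It is the post's clamp: leave it as it is.

How it is judged (in metres and radians):
At the end, for the whole second after the job is handed in: The red bar lies along the white line (joint 1.39 to 1.76), the screw foot presses down with over 0.5 N, its sole within 3 mm of the plank; the stand is at rest, level within 1.7 degrees and within 30 mm of its start. The black knob never leaves -0.4 to 0.4 (value of joint level_knob between 1.39 and 1.76 rad and contact force between foot and anything else above 0.5 N and height (world z) of foot below 0.003 m and angle between stand's own z axis and vertical below 0.03 rad and distance of stand from where it was at the start of the episode below 0.03 m and linear speed of stand below 0.01 m/s); the robot touches nothing.
It fails at once if the black clamp knob is turned (value of joint clamp_knob above 0.4 rad or value of joint clamp_knob below -0.4 rad).
It also fails if it takes over 29 s, if anything falls off the work surface, if the arm or the gripper's body presses on something with over 40 N, if the wrist force passes 120 N, or if a joint passes its speed limit or range.

## Working session

There is one attempt and no reset: what is moved stays moved. The work goes in short steps, Python scripts to look and compute and a tool call to move; the robot and the scene stay as the last step left them, time stands still between calls to the robot, and variables do not carry over. Pictures are saved under pics/ and viewed, and the job is handed in when it is done.

Besides the shell and the picture viewer there is one more tool, called after "Request:" as name(argument=value, ...) on one line, values as JSON. move_arm: Moves the arm, as the interface text tells. Its arguments: {"type":"object","properties":{"deltas":{"type":"string"},"grip":{"type":"number"}},"required":["deltas"]}

```bash
mkdir -p pics
cat > h.py <<'E'
import numpy as np, cv2
from scipy.spatial.transform import Rotation as R
from bench import telemetry, eyes, arm
def world(im,mask=None):
    z=im["range_z"].astype(float); v,u=np.mgrid[0:z.shape[0],0:z.shape[1]]
    p=np.stack([(u-im["cx"])/im["fx"]*z,-(v-im["cy"])/im["fy"]*z,-z],-1)
    return R.from_quat(im["orientation"]).apply(p.reshape(-1,3)).reshape(p.shape)+np.array(im["origin"])
def proj(im,P):
    q=R.from_quat(im["orientation"]).inv().apply(np.atleast_2d(P)-np.array(im["origin"]))
    return np.stack([im["cx"]+im["fx"]*q[:,0]/-q[:,2], im["cy"]+im["fy"]*q[:,1]/q[:,2]],-1)
E
python3 - <<'E'
from h import *
for n in("top","scene"):
    im=eyes.get_image(n); cv2.imwrite(f"pics/{n}0.png",im["pixels"])
    print(n,im["origin"],R.from_quat(im["orientation"]).as_matrix().round(2).tolist(),im["fx"],[k for k in im])
    for t in("stand","level_knob","clamp_knob","foot"):
        print(t,[(np.round(d["point"],1).tolist(),round(d["p"],2)) for d in eyes.boxes_of(im,t)])
s=telemetry.read_state();print(s)
E
```

```text
top [493.24353753 -14.57627805 784.37423876] [[0.01, 0.99, -0.13], [-1.0, 0.01, -0.0], [-0.0, 0.13, 0.99]] 550.6152932832953 ['pixels', 'range_z', 'fx', 'fy', 'cx', 'cy', 'origin', 'orientation', 'shot']
stand [([590.7, -5.7, 32.7], 0.74)]
level_knob [([521.9, 107.0, 75.4], 0.8)]
clamp_knob [([470.7, -46.0, 75.0], 0.76)]
foot []
scene [1062.33561391  113.20702331  541.25315039] [[-0.22, -0.68, 0.7], [0.98, -0.14, 0.17], [-0.02, 0.72, 0.7]] 614.7876689163434 ['pixels', 'range_z', 'fx', 'fy', 'cx', 'cy', 'origin', 'orientation', 'shot']
stand [([643.1, -10.1, 30.8], 0.81)]
level_knob [([525.1, 103.2, 62.2], 0.55)]
clamp_knob [([472.4, -44.3, 60.7], 0.66)]
foot []
{'clock': 0.5, 'joints': array([ 1.60560831e+00,  3.84692667e-01,  7.82987358e-03, -4.34130898e-05,
       -1.19396844e+00, -2.58616063e-01]), 'joint_vel': array([ 6.41233210e-04, -1.32464585e-04,  1.76508873e-03,  1.27641775e-03,
        9.47021177e-05,  1.09689525e-03]), 'joint_efforts': array([ 3.77381848e-04, -3.91692317e+01,  1.88442707e+01,  4.18703422e+00,
       -7.54054072e-04, -6.76341223e-07]), 'position': array([138.66163272, 609.37346659, 202.88255284]), 'ee_rot': array([ 9.93744605e-01, -1.11676582e-01, -1.74149355e-05,  2.02174695e-05]), 'contact_force': array([0.29580762, 0.31617903, 0.40046599]), 'wrist_torque': array([-0.01221408, -0.05176264, -0.00193452]), 'gripper_width': 85.50029820740264}
```

View pics/top0.png

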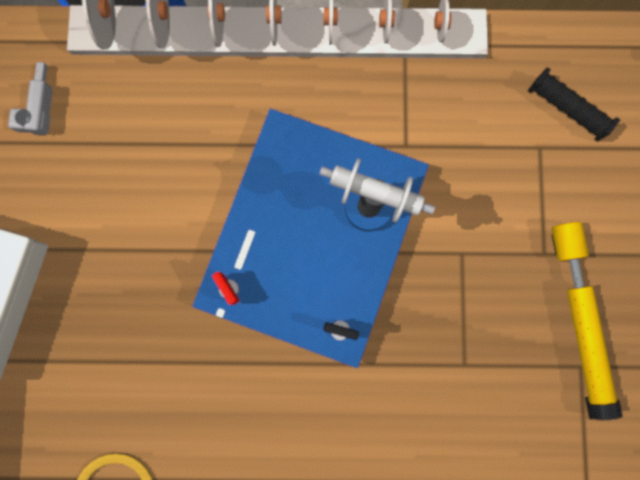

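View pics/scene0.png

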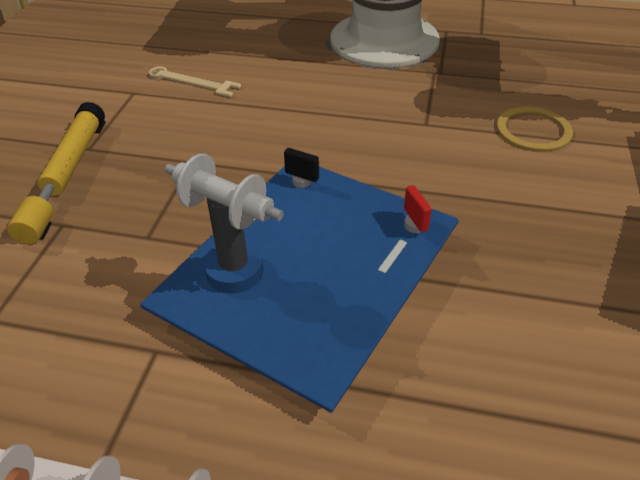

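The top view shows the red bar at (225,289), the black bar at (341,331), and the white line from (250,232) to (221,313). The stand is yawed about -0.35 rad. Next I measure this precisely.

```bash
cat > meas.py <<'E'
from h import *
def meas(im,roi=(150,290,60,350)):
    W=world(im); hsv=cv2.cvtColor(im["pixels"],cv2.COLOR_BGR2HSV); H,S,V=[hsv[...,i].astype(int) for i in range(3)]
    blue=(H>95)&(H<125)&(S>120)&(abs(W[...,2]-32)<6)&(abs(W[...,0]-590)<250)
    box=None
    if blue.sum()>500:
        P=W[blue]; box=cv2.minAreaRect(P[:,:2].astype(np.float32)); print("plate",np.round(box[0],1),np.round(box[1],1),round(box[2],2), "z",P[:,2].mean().round(2))
        A=np.c_[P[:,:2]-P[:,:2].mean(0),np.ones(len(P))]; c=np.linalg.lstsq(A,P[:,2],rcond=None)[0]; print("tilt",c[:2].round(4))
    wh=(S<60)&(V>130)&(abs(W[...,2]-32)<6)&(np.linalg.norm(W[...,:2]-[520,107],axis=-1)<75)&(np.linalg.norm(W[...,:2]-[520,107],axis=-1)>22)
    P=W[wh][:,:2]; 
    if wh.sum()>20:
        m=P.mean(0);d=np.linalg.svd(P-m,full_matrices=False)[2][0]; d*=np.sign(d[0]); print("line",m.round(1),"yaw",np.arctan2(d[1],d[0]).round(4),wh.sum())
    red=((H<8)|(H>172))&(S>150)&(V>60)&(W[...,2]>40)&(W[...,2]<90)&(np.linalg.norm(W[...,:2]-[520,107],axis=-1)<60)
    for nm,mk in(("redtop",red&(W[...,2]>74)),("redall",red)):
        P=W[mk][:,:2].astype(np.float32)
        if len(P)>10: r=cv2.minAreaRect(P);m=P.mean(0);d=np.linalg.svd(P-m,full_matrices=False)[2][0]; d*=np.sign(d[0]);print(nm,len(P),m.round(1),"dir",np.arctan2(d[1],d[0]).round(3),np.round(r[0],1),np.round(r[1],1),round(r[2],1), W[mk][:,2].max().round(1))
    if 1:
        bl=(V<70)&(W[...,2]>70)&(W[...,2]<84)&(np.linalg.norm(W[...,:2]-[470,-46],axis=-1)<45)
        P=W[bl][:,:2].astype(np.float32)
        if len(P)>10: m=P.mean(0);d=np.linalg.svd(P-m,full_matrices=False)[2][0];d*=-np.sign(d[1]); print("black",len(P),m.round(1),np.arctan2(d[1],d[0]).round(3),np.round(cv2.minAreaRect(P)[:2],1).tolist())
if __name__=="__main__":
    for n in("top","scene"): print(n); meas(eyes.get_image(n))
E
python3 meas.py
```

```text
top
plate [597.7  -6.6] [238.1 298.1] 70.32 z 31.08
tilt [ 0.0002 -0.0007]
line [551.8  94.9] yaw -0.3286 307
redtop 303 [520.3 104.9] dir 0.571 [520.2 105.2] [44.8 11.8] 33.1 79.9
redall 353 [520.1 104.1] dir 0.583 [520.2 105.1] [44.9 12. ] 32.3 79.9
black 267 [467.8 -45. ] -1.832 [[467.8, -44.9], [43.9, 10.2]]
scene
plate [598.6  -5.9] [240.  299.9] 70.33 z 32.5
tilt [-0.0011 -0.0012]
line [570.2  88.4] yaw -0.3401 237
redtop 302 [523.5 106.2] dir 0.581 [521.8 106. ] [44.7 11.6] 32.4 80.5
redall 816 [527.  106.3] dir 0.629 [522.5 105.9] [45.7 12.9] 33.2 80.5
black 337 [470.7 -43.7] -1.808 [[469.0, -44.7], [45.6, 13.1]]
```

The stand's centre is at about (598, -6) with yaw -0.343. From those, the knob axis should be at (521.4, 106.1), and the red bar measures (521, 105.5), so they agree. The bar heading is 0.575, so the joint is at about 0.65 and needs about +0.92 clockwise. The black knob is at about 0.03. I'll move over the red knob now.

Request:
move_arm(deltas="4.04 3.39 0 0 0 0;4.04 3.39 0 0 0 0;4.04 3.39 0 0 0 0;4.04 3.39 0 0 0 0;4.04 3.39 0 0 0 0;4.04 3.39 0 0 0 0;4.04 3.39 0 0 0 0;4.04 3.39 0 0 0 0;4.04 3.39 0 0 0 0;4.04 3.39 0 0 0 0;4.04 3.39 0 0 0 0;4.04 3.39 0 0 0 0", grip=5)

```text
clock: 2.1
position: [522.1, 103.7, 203.3]
ee_rot: [0.994, -0.112, 0.0, -0.0]
contact_force: [-0.3, 0.9, -0.1]
gripper_width: 50.1
```

Request:
move_arm(deltas="0 0 0 0 0 -0.16;0 0 0 0 0 -0.16;0 0 0 0 0 -0.16;0 0 0 0 0 -0.16;0 0 0 0 0 -0.16;0 0 0 0 0 0;0 0 0 0 0 0")

```text
clock: 2.98
position: [521.1, 105.2, 203.0]
ee_rot: [0.959, 0.283, 0.0, -0.0]
contact_force: [-0.7, 0.7, -0.0]
gripper_width: 49.6
```

```bash
cat > st.py <<'E'
from h import *
s=telemetry.read_state(); M=R.from_quat(s["ee_rot"]).as_matrix()
print(s["clock"],s["position"].round(1),"head",np.arctan2(M[1,0],M[0,0]).round(4),"zax",M[:,2].round(4),"w",round(s["gripper_width"],1),"F",s["contact_force"].round(2),"T",s["wrist_torque"].round(2),"j",s["joints"].round(2))
def tgt(x,y,z): print("delta cm",(M.T@(np.array([x,y,z])-s["position"])/10).round(2))
if __name__=="__main__": tgt(521.2,105.8,52)
E
python3 st.py
```

```text
2.975 [521.1 105.2 203. ] head 0.574 zax [ 1.e-04  1.e-04 -1.e+00] w 49.6 F [-0.66  0.68 -0.03] T [ 0.    0.01 -0.02] j [ 0.5   0.23 -0.22  0.   -1.12  1.64]
delta cm [ 0.04 -0.05 15.1 ]
```

Request:
move_arm(deltas="0 -0.05 3 0 0 0;0.04 0 3 0 0 0;0 0 2.5 0 0 0;0 0 2 0 0 0;0 0 1.5 0 0 0;0 0 1.2 0 0 0;0 0 1 0 0 0;0 0 0.6 0 0 0;0 0 0 0 0 0;0 0 0 0 0 0")

```text
clock: 4.22
position: [521.6, 106.0, 55.4]
ee_rot: [0.959, 0.284, 0.001, -0.0]
contact_force: [0.6, 1.0, 0.1]
gripper_width: 49.5
```

```bash
python3 st.py
python3 - <<'E'
from meas import *
im=eyes.get_image("scene");cv2.imwrite("pics/s1.png",cv2.resize(im["pixels"][120:320,300:540],None,fx=3,fy=3)); meas(im)
E
```

```text
4.225 [521.6 106.   55.4] head 0.5763 zax [ 1.e-03  4.e-04 -1.e+00] w 49.5 F [0.61 1.04 0.15] T [ 0.01 -0.01  0.04] j [ 0.51  0.39 -0.41  0.   -0.77  1.64]
delta cm [-0.04 -0.01  0.34]
plate [599.   -6.2] [239.8 299.2] 70.46 z 32.51
tilt [-0.0012 -0.0012]
line [570.4  88.5] yaw -0.3347 245
redtop 300 [523.9 106.1] dir 0.592 [522.3 105.8] [45.1 11.8] 33.7 81.3
redall 805 [527.2 106.4] dir 0.636 [522.3 105.8] [45.2 11.8] 33.7 81.3
black 330 [470.8 -43.8] -1.818 [[469.1, -44.5], [46.1, 11.6]]
```

View pics/s1.png

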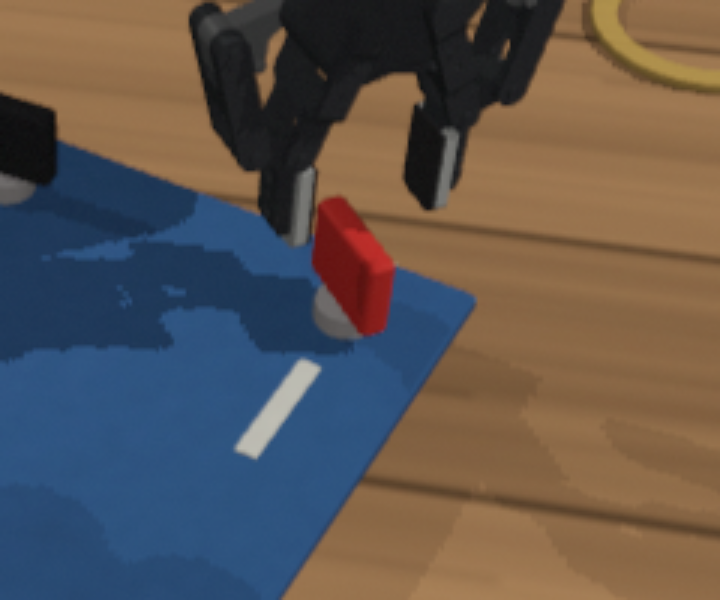

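Run:
```python
from h import *
im=eyes.get_image("scene")
s=telemetry.read_state();M=R.from_quat(s["ee_rot"]).as_matrix()
for y in(-25,25):
  for z in(0,-8,-19): 
    P=s["position"]+M@[0,y,z]; print(y,z,P.round(1),((proj(im,P)[0]-[300,120])*3).round())
W=world(im)
for c in((295,240),(435,205),(355,265)):
    u=300+c[0]//3;v=120+c[1]//3; print(c,W[v-1:v+2,u-1:u+2].reshape(-1,3).round(0).tolist()[::2])
```

```text
-25 0 [507.9 126.9  55.4] [406. 259.]
-25 -8 [507.9 126.9  63.4] [409. 243.]
-25 -19 [507.9 126.9  74.4] [412. 222.]
25 0 [535.1  85.   55.4] [291. 291.]
25 -8 [535.1  85.   63.4] [292. 276.]
25 -19 [535.1  85.   74.4] [295. 254.]
(295, 240) [[546.0, 84.0, 92.0], [548.0, 86.0, 94.0], [550.0, 85.0, 94.0], [547.0, 84.0, 90.0], [546.0, 86.0, 89.0]]
(435, 205) [[518.0, 133.0, 94.0], [516.0, 135.0, 93.0], [515.0, 134.0, 91.0], [516.0, 133.0, 90.0], [409.0, 140.0, 1.0]]
(355, 265) [[530.0, 106.0, 70.0], [533.0, 108.0, 73.0], [534.0, 107.0, 72.0], [532.0, 106.0, 69.0], [535.0, 109.0, 72.0]]
```

```bash
python3 st.py
python3 - <<'E'
from h import *
for n in("scene","top"):
    im=eyes.get_image(n); W=world(im)
    if n=="top": cv2.imwrite("pics/t1.png",im["pixels"])
    hsv=cv2.cvtColor(im["pixels"],cv2.COLOR_BGR2HSV)
    s=telemetry.read_state();M=R.from_quat(s["ee_rot"]).as_matrix()
    L=(W-s["position"])@M   # tool coords
    m=(W[...,2]>45)&(hsv[...,1]<130)&(np.abs(L[...,0])<40)&(np.abs(L[...,1])<70)
    for sg in(-1,1):
        q=L[m&(L[...,1]*sg>8)]; q=q[np.argsort(-q[:,2])][:12]; print(n,sg,q.round(0).tolist())
E
```

```text
4.325 [521.5 105.9  55.4] head 0.5763 zax [ 1.e-03  5.e-04 -1.e+00] w 50.0 F [-0.51  0.34 -0.51] T [-0.03 -0.03 -0.02] j [ 0.51  0.39 -0.41  0.   -0.77  1.64]
delta cm [-0.03 -0.    0.34]
scene -1 [[5.0, -25.0, -32.0], [4.0, -24.0, -33.0], [-0.0, -24.0, -33.0], [2.0, -25.0, -33.0], [-7.0, -24.0, -33.0], [-3.0, -24.0, -33.0], [3.0, -24.0, -33.0], [9.0, -24.0, -33.0], [5.0, -25.0, -34.0], [10.0, -26.0, -34.0], [2.0, -25.0, -34.0], [-8.0, -24.0, -34.0]]
scene 1 [[7.0, 32.0, -32.0], [2.0, 32.0, -33.0], [5.0, 33.0, -33.0], [9.0, 30.0, -34.0], [7.0, 32.0, -34.0], [9.0, 32.0, -34.0], [10.0, 26.0, -35.0], [4.0, 32.0, -35.0], [9.0, 29.0, -35.0], [6.0, 33.0, -35.0], [10.0, 25.0, -36.0], [7.0, 32.0, -36.0]]
top -1 [[-35.0, -12.0, -167.0], [-36.0, -8.0, -171.0], [-39.0, -21.0, -284.0], [-39.0, -20.0, -284.0], [-40.0, -20.0, -284.0], [-39.0, -15.0, -285.0], [-39.0, -20.0, -285.0], [-40.0, -18.0, -285.0], [-40.0, -14.0, -285.0], [-34.0, -27.0, -286.0], [-37.0, -22.0, -286.0], [-38.0, -17.0, -286.0]]
top 1 [[-10.0, 33.0, -33.0], [-11.0, 28.0, -37.0], [-11.0, 32.0, -38.0], [-11.0, 30.0, -39.0], [-11.0, 27.0, -42.0], [-11.0, 32.0, -44.0], [-11.0, 29.0, -47.0], [-11.0, 31.0, -52.0], [-7.0, 39.0, -55.0], [-7.0, 40.0, -59.0], [-7.0, 41.0, -70.0], [-12.0, 37.0, -74.0]]
```

View pics/t1.png

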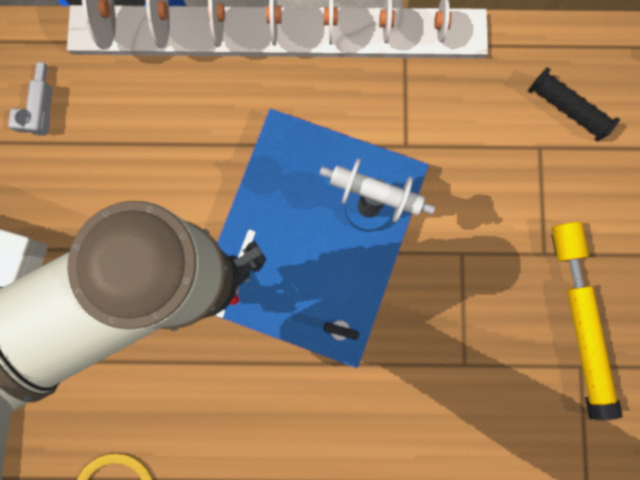

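Both cameras put the open fingertips at about z = 88 mm, roughly 32 mm behind the reported TCP. The swing explains only part of that, so there is a discrepancy of about 20–25 mm. I trust the cameras here because they measured the plate and bar heights correctly. I'll go lower in steps and check each one.

Request:
move_arm(deltas="0 0 0.7 0 0 0;0 0 0.7 0 0 0;0 0 0.6 0 0 0;0 0 0.3 0 0 0;0 0 0 0 0 0;0 0 0 0 0 0")

```text
clock: 5.18
position: [521.3, 105.8, 32.0]
ee_rot: [0.959, 0.284, 0.0, 0.0]
contact_force: [-0.3, -0.7, 0.2]
gripper_width: 49.9
```

```bash
python3 st.py
cat > tips.py <<'E'
from h import *
import sys
im=eyes.get_image("scene"); W=world(im)
cv2.imwrite(f"pics/{sys.argv[1]}.png",cv2.resize(im["pixels"][120:320,300:540],None,fx=3,fy=3))
hsv=cv2.cvtColor(im["pixels"],cv2.COLOR_BGR2HSV)
s=telemetry.read_state();M=R.from_quat(s["ee_rot"]).as_matrix()
L=(W-s["position"])@M
m=(W[...,2]>47)&(hsv[...,1]<130)&(np.abs(L[...,0])<15)&(np.abs(L[...,1])<70)
for sg in(-1,1):
    q=np.c_[L[m&(L[...,1]*sg>8)],W[...,2][m&(L[...,1]*sg>8)]]; q=q[np.argsort(-q[:,2])][2:30:3]; print(sg,q.round(0).tolist())
E
python3 tips.py s2
```

```text
5.175 [521.3 105.8  32. ] head 0.5763 zax [ 3.e-04  1.e-04 -1.e+00] w 49.9 F [-0.29 -0.7   0.18] T [ 0.01 -0.    0.02] j [ 0.51  0.42 -0.43  0.   -0.72  1.64]
delta cm [-0.01 -0.   -2.  ]
-1 [[3.0, -24.0, -33.0, 65.0], [2.0, -25.0, -33.0, 65.0], [-3.0, -25.0, -34.0, 66.0], [-0.0, -25.0, -34.0, 66.0], [-8.0, -25.0, -35.0, 67.0], [10.0, -25.0, -35.0, 67.0], [10.0, -30.0, -35.0, 67.0], [8.0, -25.0, -35.0, 67.0], [10.0, -28.0, -35.0, 67.0], [11.0, -26.0, -36.0, 68.0]]
1 [[9.0, 33.0, -33.0, 65.0], [3.0, 32.0, -35.0, 67.0], [9.0, 33.0, -35.0, 67.0], [5.0, 32.0, -36.0, 68.0], [10.0, 30.0, -36.0, 69.0], [11.0, 33.0, -37.0, 69.0], [7.0, 32.0, -38.0, 70.0], [6.0, 35.0, -38.0, 70.0], [10.0, 26.0, -38.0, 71.0], [3.0, 37.0, -39.0, 71.0]]
```

View pics/s2.png

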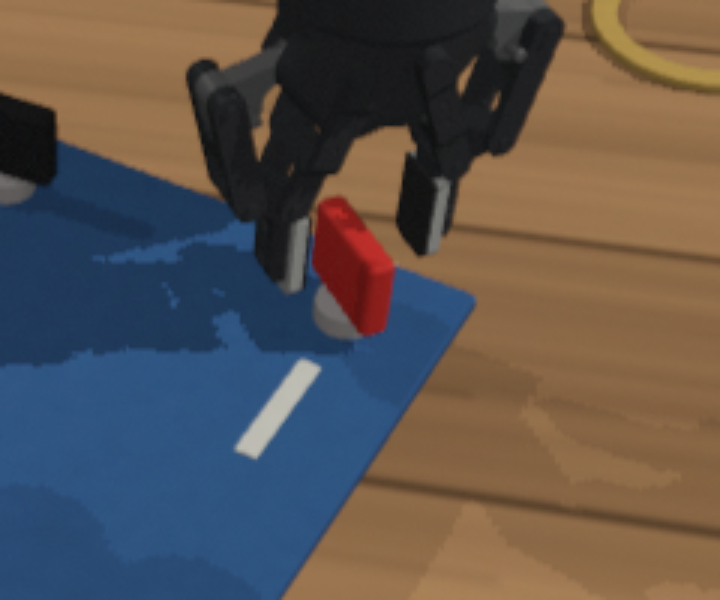

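The pads now straddle the bar with tips at about z = 66, clear of contact. I'll go 6 mm lower and then close.

Request:
move_arm(deltas="0 0 0.3 0 0 0;0 0 0.3 0 0 0;0 0 0 0 0 0")

```text
clock: 5.6
position: [520.9, 105.6, 25.6]
ee_rot: [0.959, 0.284, -0.0, 0.0]
contact_force: [0.2, -0.1, -0.3]
gripper_width: 49.7
```

Request:
move_arm(deltas="0 0 0 0 0 0;0 0 0 0 0 0;0 0 0 0 0 0;0 0 0 0 0 0", grip=2.4)

```text
clock: 6.1
position: [521.2, 105.8, 26.0]
ee_rot: [0.959, 0.284, 0.0, -0.0]
contact_force: [0.3, -0.1, 0.8]
gripper_width: 24.1
```

```bash
python3 st.py;python3 tips.py s3; python3 meas.py
```

```text
6.1 [521.2 105.8  26. ] head 0.5762 zax [ 1.e-04  1.e-04 -1.e+00] w 24.1 F [ 0.29 -0.07  0.84] T [-0.   -0.01 -0.06] j [ 0.51  0.43 -0.44 -0.   -0.7   1.64]
delta cm [ 0.  -0.  -2.6]
-1 [[10.0, -16.0, -33.0, 59.0], [10.0, -15.0, -34.0, 60.0], [11.0, -14.0, -36.0, 62.0], [11.0, -17.0, -37.0, 63.0], [7.0, -21.0, -37.0, 63.0], [10.0, -15.0, -38.0, 64.0], [7.0, -23.0, -39.0, 65.0], [6.0, -24.0, -39.0, 65.0], [10.0, -14.0, -40.0, 66.0], [12.0, -13.0, -41.0, 67.0]]
1 [[8.0, 20.0, -31.0, 57.0], [5.0, 19.0, -32.0, 57.0], [7.0, 19.0, -32.0, 57.0], [5.0, 19.0, -33.0, 59.0], [11.0, 19.0, -34.0, 60.0], [11.0, 17.0, -34.0, 60.0], [11.0, 18.0, -35.0, 61.0], [6.0, 23.0, -35.0, 61.0], [11.0, 17.0, -36.0, 62.0], [11.0, 14.0, -37.0, 62.0]]
top
plate [597.6  -6.3] [237.1 297.6] 70.42 z 31.11
tilt [ 0.0002 -0.0009]
line [561.7  88.7] yaw -0.1603 175
black 286 [467.6 -44.3] -1.828 [[467.6, -44.6], [44.5, 11.0]]
scene
plate [598.8  -5.9] [239.8 299.4] 70.42 z 32.51
tilt [-0.0012 -0.0013]
line [570.1  88.6] yaw -0.3395 242
redtop 230 [528.  109.5] dir 0.504 [524.1 107.1] [41.2 11.7] 33.9 80.4
redall 579 [532.6 110.8] dir 0.578 [522.  110.3] [41.5 18.5] 30.9 80.4
black 323 [470.7 -43.8] -1.818 [[468.0, -44.0], [45.1, 14.4]]
```

View pics/s3.png

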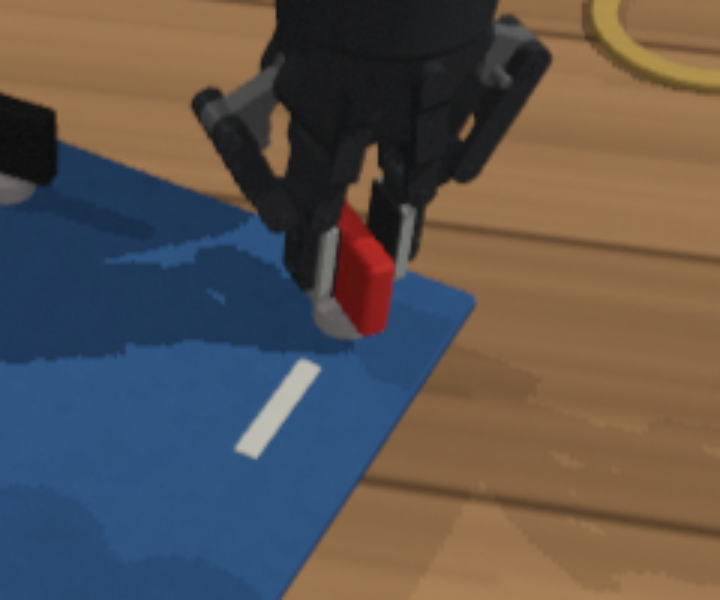

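The pads are on either side of the bar and centred on it, with tips at about z = 57. I'll close now.

Request:
move_arm(deltas="0 0 0 0 0 0;0 0 0 0 0 0;0 0 0 0 0 0;0 0 0 0 0 0", grip=0.8)

```text
clock: 6.75
position: [520.6, 106.7, 26.2]
ee_rot: [0.959, 0.284, -0.0, -0.001]
contact_force: [-4.0, 5.0, 2.3]
gripper_width: 10.8
```

```bash
python3 st.py; python3 meas.py | tail -7
```

```text
6.75 [520.6 106.7  26.2] head 0.5757 zax [-6.0e-04  1.1e-03 -1.0e+00] w 10.8 F [-4.    5.02  2.33] T [ 1.16  1.13 -0.12] j [ 0.51  0.43 -0.44 -0.   -0.7   1.64]
delta cm [-0.    0.11 -2.58]
scene
plate [598.   -5.7] [240. 301.] 70.41 z 32.5
tilt [-0.0012 -0.0014]
line [570.1  88.6] yaw -0.3335 242
redtop 144 [532.7 113. ] dir 0.356 [528.4 110.9] [30.3 11.7] 30.8 85.4
redall 406 [536.3 113.7] dir 0.57 [529.1 110.9] [31.3 12.6] 31.6 85.4
black 324 [470.9 -43.9] -1.812 [[469.2, -44.3], [45.3, 11.8]]
```

Gripped at 10.8 mm, with about 6 N of sideways force. I'll ease that off and turn clockwise.

Request:
move_arm(deltas="0 -0.1 0 0 0 0;0 0 0 0 0 0;0 0 0 0 0 0.08;0 0 0 0 0 0.08;0 0 0 0 0 0.08;0 0 0 0 0 0.08;0 0 0 0 0 0.08;0 0 0 0 0 0;0 0 0 0 0 0")

```text
clock: 7.98
position: [520.6, 106.6, 26.2]
ee_rot: [0.996, 0.088, -0.0, -0.0]
contact_force: [-2.4, 1.6, 4.2]
gripper_width: 10.8
```

```bash
python3 st.py;python3 tips.py s4; python3 meas.py
```

```text
7.975 [520.6 106.6  26.2] head 0.1771 zax [-0.e+00  1.e-04 -1.e+00] w 10.8 F [-2.41  1.59  4.21] T [ 0.32  0.82 -0.09] j [ 0.51  0.43 -0.44 -0.   -0.7   1.24]
delta cm [ 0.05  0.09 -2.58]
-1 [[9.0, -12.0, -32.0, 58.0], [9.0, -11.0, -33.0, 59.0], [10.0, -10.0, -35.0, 62.0], [7.0, -14.0, -36.0, 62.0], [7.0, -12.0, -36.0, 62.0], [7.0, -14.0, -37.0, 63.0], [7.0, -16.0, -38.0, 64.0], [11.0, -11.0, -38.0, 64.0], [6.0, -16.0, -39.0, 65.0], [9.0, -11.0, -39.0, 66.0]]
1 [[11.0, 13.0, -32.0, 58.0], [11.0, 10.0, -33.0, 60.0], [12.0, 13.0, -34.0, 60.0], [11.0, 10.0, -34.0, 60.0], [6.0, 16.0, -35.0, 61.0], [12.0, 8.0, -36.0, 62.0], [8.0, 13.0, -36.0, 62.0], [6.0, 13.0, -36.0, 63.0], [10.0, 11.0, -37.0, 63.0], [11.0, 8.0, -37.0, 64.0]]
top
plate [597.6  -6.4] [237.7 297.6] 70.58 z 31.08
tilt [ 0.0003 -0.0008]
line [559.8  89.5] yaw -0.1459 258
black 288 [467.7 -44.2] -1.839 [[467.7, -44.7], [44.7, 11.0]]
scene
plate [598.7  -6. ] [239.8 299.7] 70.54 z 32.49
tilt [-0.0012 -0.0013]
line [570.1  88.6] yaw -0.3398 241
redtop 239 [525.7 107. ] dir 0.115 [521.7 106.1] [44.5 11.2] 8.3 89.4
redall 452 [533.3 107.8] dir 0.121 [522.6 106.1] [46.2 11.7] 9.7 89.4
black 323 [470.8 -43.9] -1.826 [[469.6, -44.7], [45.1, 11.6]]
```

View pics/s4.png

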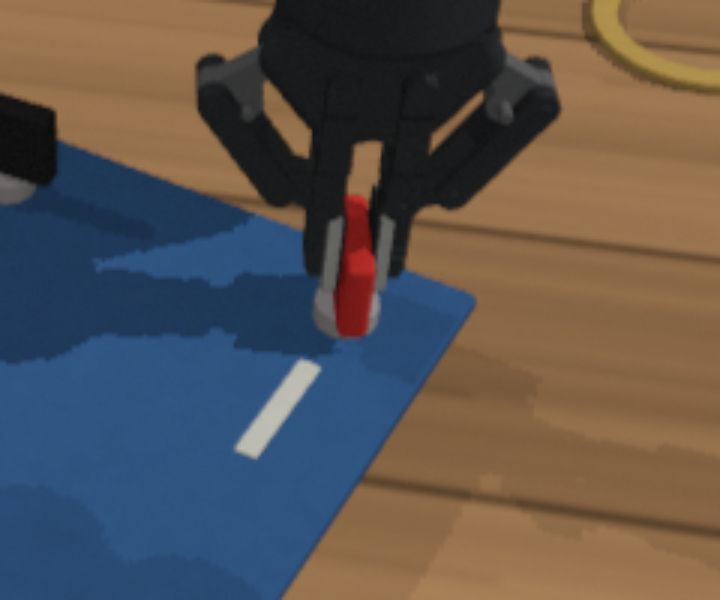

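The bar follows the gripper (heading 0.12–0.18) and the stand hasn't shifted. I'm pressing down about 4 N, so I'll relieve that slightly and turn the remaining 0.52.

Request:
move_arm(deltas="0 0 -0.05 0 0 0;0 0 0 0 0 0.08;0 0 0 0 0 0.08;0 0 0 0 0 0.08;0 0 0 0 0 0.08;0 0 0 0 0 0.08;0 0 0 0 0 0.08;0 0 0 0 0 0.04;0 0 0 0 0 0;0 0 0 0 0 0")

```text
clock: 9.38
position: [520.6, 106.3, 27.0]
ee_rot: [0.985, -0.171, -0.0, 0.0]
contact_force: [-3.4, -0.8, 7.6]
gripper_width: 10.7
```

```bash
python3 st.py;python3 tips.py s5|head -0; python3 meas.py
```

```text
9.375 [520.6 106.3  27. ] head -0.3427 zax [-2.e-04 -6.e-04 -1.e+00] w 10.7 F [-3.41 -0.83  7.64] T [0.04 0.93 0.05] j [ 0.51  0.43 -0.44  0.   -0.7   0.72]
delta cm [ 0.08  0.03 -2.5 ]
top
plate [597.6  -6.4] [237.6 297.2] 70.37 z 31.51
tilt [-0.      0.0025]
line [560.8  89.1] yaw -0.1318 255
black 285 [467.7 -44.6] -1.836 [[467.4, -44.8], [44.5, 10.9]]
scene
plate [598.8  -6.1] [239.6 299.2] 70.46 z 32.92
tilt [-0.0016  0.0021]
line [570.1  88.5] yaw -0.3421 241
redtop 181 [530.9 102.1] dir -0.209 [525.  104.8] [11.3 40. ] 70.6 85.5
redall 416 [536.3 101.5] dir -0.248 [525.1 104.9] [11.6 40.1] 70.4 85.5
black 330 [470.9 -43.7] -1.829 [[469.1, -44.8], [45.8, 11.2]]Exception ignored on flushing sys.stdout:
BrokenPipeError: [Errno 32] Broken pipe
```

View pics/s5.png

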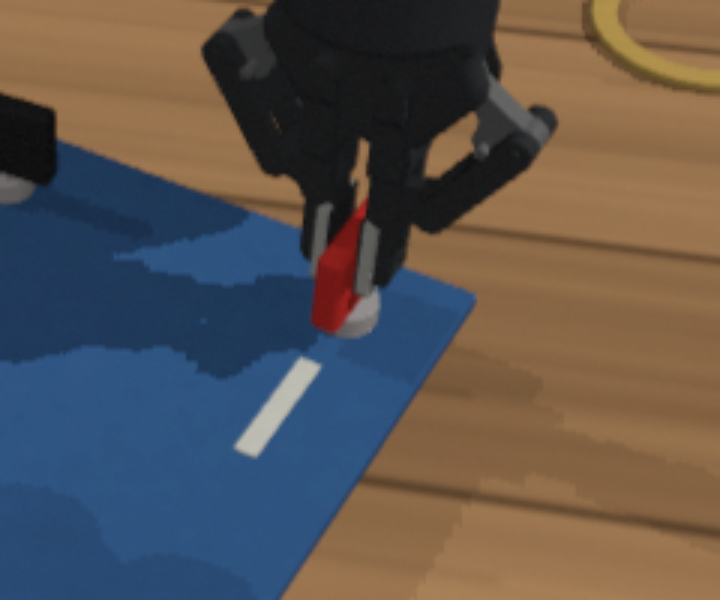

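Request:
move_arm(deltas="0 0 0 0 0 0;0 0 0 0 0 0;0 0 0 0 0 0;0 0 -1 0 0 0;0 0 -2 0 0 0;0 0 -3 0 0 0;0 0 -3 0 0 0;0 0 -3 0 0 0;-4 -4 -2 0 0 0;-5 -3 0 0 0 0;-5 -3 0 0 0 0;-5 -3 0 0 0 0", grip=5)

```text
clock: 11.02
position: [384.4, 294.4, 167.4]
ee_rot: [0.985, -0.171, 0.0, -0.001]
contact_force: [0.7, 1.0, 0.8]
gripper_width: 49.4
```

```bash
python3 st.py; python3 meas.py
python3 - <<'E'
from h import *
im=eyes.get_image("top");cv2.imwrite("pics/t6.png",im["pixels"])
im=eyes.get_image("scene");cv2.imwrite("pics/s6.png",cv2.resize(im["pixels"][120:320,300:540],None,fx=3,fy=3))
E
```

```text
11.025 [384.4 294.4 167.4] head -0.3438 zax [ 0.0011  0.0014 -1.    ] w 49.4 F [0.69 1.02 0.78] T [ 0.05 -0.06  0.02] j [ 0.99  0.18 -0.38  0.   -1.01  0.24]
delta cm [19.23 13.17 11.53]
top
plate [597.6  -6.6] [238.  297.9] 70.42 z 31.55
tilt [0.0018 0.0038]
line [548.4  95.5] yaw -0.3183 322
redtop 311 [520.3 104.8] dir -0.342 [520.4 105.2] [12.3 43.7] 70.7 80.7
redall 380 [520.  103.9] dir -0.348 [520.4 105.1] [12.5 43.7] 69.6 80.7
black 281 [467.3 -45.6] -1.847 [[467.3, -45.2], [43.6, 10.7]]
scene
plate [598.4  -6. ] [240.4 300. ] 70.39 z 33.02
tilt [0.0002 0.0035]
line [564.7  90.5] yaw -0.365 258
redtop 316 [523.6 106. ] dir -0.344 [521.6 105.7] [12.2 48.7] 70.2 82.0
redall 695 [527.9 105.7] dir -0.402 [521.7 105.8] [12.4 48.8] 70.9 82.0
black 349 [470.6 -43.8] -1.81 [[468.6, -44.6], [46.0, 12.7]]
```

View pics/t6.png

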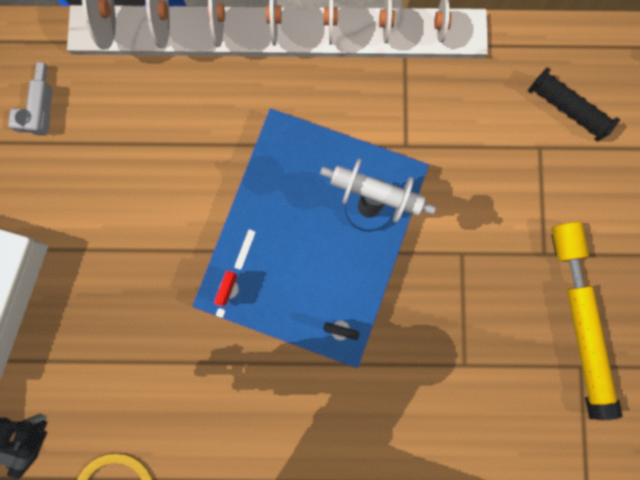

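View pics/s6.png

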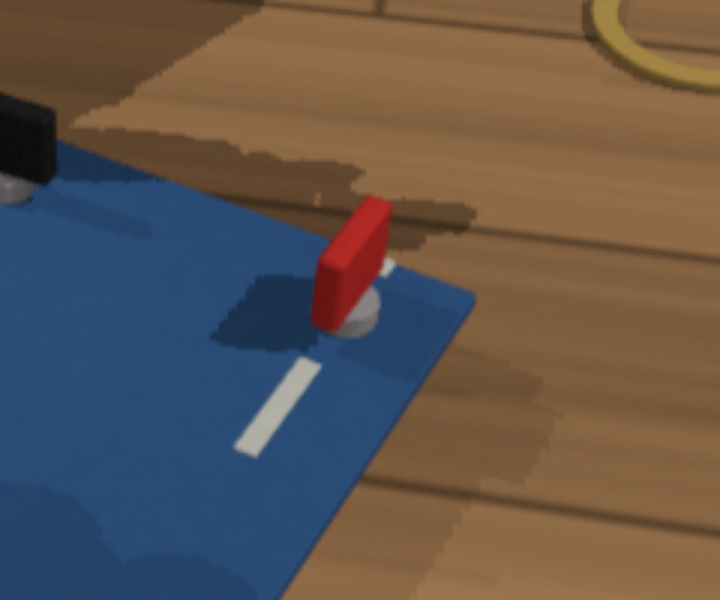

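The red bar (-0.343) is in line with the plate yaw (-0.342), the stand hasn't moved, and the gripper is clear. I'll hand the job in.

```bash
python3 -c "
from h import *
print(arm.job_done())"
```

```text
the job is handed in; nothing more can be done
None
```

I gripped the red knob's bar, turned it clockwise about 0.92 rad until it lay along the white line, let go and backed the arm away. I then handed the job in at about 11 s of the 29 s allowed.

**Last checks, from both cameras:**

| Check | Result |
|---|---|
| Red bar | heading -0.343 rad against a plate yaw of -0.342, so the joint is at about 1.57 |
| Stand position | within about 1 mm of its start |
| Tilt | about 0.004 rad (limit 0.03) |
| Black knob | unchanged within measuring noise, about ±0.02 rad |
| Gripper | clear of everything |

**Not directly checked:** I couldn't see the foot or measure its load. I infer that it bears on the plank from the knob angle and a small change in the plate's tilt, about 0.005 rad.

**What disagreed:**
- **Fingertip height:** the cameras showed the fingertips about 20–25 mm higher than the reported TCP, even after allowing for the fingers' swing. I set the grasp height from the cameras instead.
- **Downward force:** while the knob was gripped, the tool's vertical force reading rose to 7.6 N, above the 4 N said to tip the stand. The stand didn't move, and the reading returned to near zero after release.
- **White line fits:** fits of the white line alone scattered from -0.32 to -0.37 rad in the last pictures, because only part of it shows. I used the plate edges for yaw.

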